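# Trip test on the repair bench's safety unit

### The job

Test the grey safety trip unit on the repair bench: press its yellow test button so that the red lever drops, then lift the lever fully back up so that it stays up by itself. Then swing the open clear guard gently down until it is fully shut over the button, and leave everything else on the bench where it is.

Things in the scene. Friction and masses are not known exactly. Their poses are not given: they have to be found in the camera images.
- unit: grey trip unit, fixed left or right beside a blue power supply. Box 210 mm wide (y), 75 high, x from -80 to +90; origin on the bench, mid-width; x to its back, y left as the robot sees it, z up; its front (-x) faces the robot within 0.35 rad. Button bay at y=-50, lever at y=+50; bay cheeks and lever bearings rise to 103
- test_button (a joint): yellow round test button, 34 mm across, on the deck at x=-15, y=-50 mm of the unit, moving straight down; value 0 out, 0.009 m fully in, spring-loaded, about 4 N at the most; between two cheeks 68 mm apart, 26 mm high; the lever trips at about 0.005 m
- button_top (a point): centre of the button's top face, 92 mm above the bench when out
- trip_lever (a joint): red lever on a hinge along the unit's y; 0 = home (up, rising 70 degrees above level, leaning to the front), 1.2 = dropped (level, pointing to the front, out over the bench). A weighted over-centre hub holds it at either end: from below it must be lifted past about 0.3 and then swings home; about 1 N at the grip
- lever_grip (a point): centre of the lever's red grip, 80 mm from the hinge line; the grip is 34 mm long (along the lever), 24 mm wide (along the unit's y), 16 mm thick; it can be pinched across its width from above, or pushed up from below; the axes of this point turn with the lever, aligned with the unit's at value 0
- lever_pivot (a point): fixed point on the lever's hinge line, in its middle, 90 mm above the bench; axes as the unit's, the lever's grip moves in a circle of 80 mm round it in the unit's x-z plane
- guard (a joint): clear flat guard with an orange rim, 88 mm long, 80 mm wide, 4 mm thick (front lip 8 mm), hinged at its back edge along the unit's y; 0 = shut, lying level over the button bay; 1.57 = upright; starts open behind the button. Its stiff hinge lets it stay at any angle; about 1 N at the edge moves it
- guard_edge (a point): middle of the guard's free edge (its orange lip), 88 mm from the hinge; 105 mm above the bench when shut; axes turn with the guard, aligned with the unit's when shut (z out of its outer face)
- guard_hinge (a point): fixed point on the guard's hinge line, in its middle, 101 mm above the bench, at x=+47, y=-50 mm of the unit; axes as the unit's
- supply: bystander: blue bench power supply, fixed, 170 x 190 x 100 mm high, origin under its centre
- adapter: bystander: loose black power adapter, 48 x 95 x 32 mm high, lying in front of the unit on the button's side, origin under its centre
- tape: bystander: roll of black tape, 90 mm across, 19 mm high, lying on the power supply, origin under its centre
- meter: bystander: green multimeter, 160 x 80 x 46 mm high, lying, origin under its centre
- spool: bystander: metal spool, 64 mm across, 50 mm high, upright, origin under its centre
- driver: bystander: screwdriver with orange handle, 160 mm long, lying on the left, nearer the robot, origin under it

How it is judged (in metres and radians):
On the way, in this order (a step that is already met when the one before it is completed fails the run):
1. the test button is pressed in (over 3 mm) and trips the raised lever, which begins to fall (value of joint test_button above 0.003 m and value of joint trip_lever between 0.2 and 0.9 rad).
2. the lever has dropped (value over 1.0) (value of joint trip_lever above 1 rad), for 0.1 s.
3. the lever is lifted back home (value under 0.1) (value of joint trip_lever below 0.1 rad), for 0.2 s.
4. the guard is swung shut (value under 0.1) (value of joint guard below 0.1 rad), for 0.2 s.
At the end, for the whole second after the job is handed in: The lever is home (within 0.1 rad), the guard is shut (within 0.1 rad), the button is out (within 2 mm), and the adapter, tape, multimeter, spool and screwdriver lie within 30 mm of where they were (value of joint each of trip_lever, guard below 0.1 rad and value of joint test_button below 0.002 m and distance of each of adapter, tape, meter, spool, driver from where it was at the start of the episode below 0.03 m); the robot touches nothing.
It fails at once if the guard is slammed (it turns shut faster than 6 rad/s) (velocity of joint guard below -6 rad/s).
It fails at once if a loose bystander (adapter, tape, multimeter, spool, screwdriver) is moved over 30 mm (distance of any of adapter, tape, meter, spool, driver from where it was at the start of the episode above 0.03 m).
It also fails if it takes over 58 s, if anything falls off the work surface, if the arm or the gripper's body presses on something with over 40 N, if the wrist force passes 120 N, or if a joint passes its speed limit or range.

### The arm

A 7-joint arm with a two-finger parallel gripper is mounted at the origin on the work surface. World frame = base frame: x ahead of the robot, y to its left, z up, the work surface at z = 0. Lengths are in mm, angles in rad, forces in N, time in s.
With the tool pointing down it reaches from about 425 to 975 mm from the base axis. Payload 16.7 kg.
Tool frame: the origin (TCP) lies on the mounting face of the last link; the fingertips stand 173 mm ahead of it and the grasp point (between the pads) lies 155 mm ahead of it (r.tips_ahead is the distance from the TCP to the fingertips, in mm); z points along the fingers, y is the line along which they close (so a half turn about z gives the same grasp; the last joint's range is limited). The gripper opens to 85 mm and grips with 20 to 120 N. Pads are 22 mm wide; open, the fingers measure 114 mm over their backs; the gripper's body (76 mm by 85 mm) begins 54 mm behind the grasp point. The pads swing forward as they close: fully open they stand 13 mm farther back than shut.
Start: joints at [-1.323, 0.426, 0.074, 1.606, -0.034, 1.111, -0.067], TCP at [260.876, 622.52, 404.702] pointing down, gripper open.
Joint ranges: [-2.85, 2.85], [-0.5, 2.14], [-1.23, 1.37], [0.21, 2.46], [-1.02, 4.16], [0.16, 2.05], [-2.73, 2.73]. Speed limits (rad/s): [1.89, 1.89, 2.39, 2.39, 3.01, 3.01, 3.01].

### API

Orientations are given as [roll, pitch, yaw] about the fixed x, y, z axes, in that order (R = Rz(yaw) Ry(pitch) Rx(roll)).
In Python, from workcell import r gives the robot as it stands. The module is installed in compiled form; this text tells all that it offers. Calls block until the motion is done:
- r.reach(position, orientation): joint-space move of the TCP to a pose.
- r.move_l(position, rate=150, rotation=None, until_force=None): straight line of the TCP; rotation=None keeps the orientation; rate is the mean speed in mm/s. With until_force (N) it stops when the force on the tool has changed by that much, and returns True; else False.
- r.set_joints(angles): joint-space move.
- r.command_gripper(opening): opening from 0.0 (shut) to 1.0 (fully open); the grip force is fixed at half the most; returns when the fingers have stopped.
- r.dwell(seconds).
- r.ik(position, orientation): joint angles nearest the present ones, or None.
- r.camera(name): name is "scene" or "side" or "wrist"; returns a dict with "image" (384x512x3 uint8, red, green, blue), "intrinsics" (3x3 intrinsics, pixels), "k1" (the pictures are not rectified: a ray, as slopes to the right and down, at radius r is drawn at 1 + k1 r^2 times it, then the intrinsics apply), "pose" (4x4, takes a point from camera to world coordinates). Camera axes: x right, y down, z forward; pixel columns grow to the right and rows downward; lengths in mm; the calibration is good to about 2 mm. A picture is of the moment at which its call begins. There is no depth.
A pose or a line that the arm cannot do raises r.IKError and nothing moves.
- r.sign_off(): hands the job in; it is judged then, once.
Readings, each from a call of its own:
- r.get_time_s(): time.
- r.get_joint_pos(): joint angles.
- r.get_joint_velocities(): joint speeds.
- r.get_tau(): joint torques, N m.
- r.get_ee_pos(): TCP position.
- r.get_eef_rot(): TCP orientation.
- r.get_ft_force(): force on the tool from outside, world axes, zero at the start.
- r.get_moment(): the same for the moment, N m.
- r.get_finger_gap(): opening from 0.0 (shut) to 1.0 (fully open).
- r.get_gripper_force(): force on a finger pad.
Only numpy, scipy, OpenCV 4.12 (cv2) and the standard library are available. Lean on these libraries where they do the work, as an engineer would, in place of code of your own. Each camera call takes 0.05 s, during which the arm holds its last target. There are 200 camera calls.

## Working session

There is one attempt and no reset: what is moved stays moved. The work goes in short steps, each a Python script; the robot and the scene stay as the last script left them, time stands still between calls to the robot, and variables do not carry over. Pictures are saved under pics/ and viewed, at most 10 in all, crops included, and the job is handed in when it is done.

```bash
mkdir -p pics
python3 - <<'E'
from workcell import r
import cv2,pickle
d={}
for n in("scene","side","wrist"):
    c=r.camera(n);d[n]=c;print(n,c["intrinsics"].tolist(),c["k1"],c["pose"].round(3).tolist())
    cv2.imwrite(f"pics/{n}0.png",c["image"][:,:,::-1])
pickle.dump(d,open("cams0.pkl","wb"))
import numpy as np
a=cv2.imread("pics/scene0.png");b=cv2.imread("pics/side0.png")
cv2.imwrite("pics/s.png",cv2.resize(a,(800,600)))
print(r.get_time_s())
E
```

```text
scene [[446.5676081798026, 0.0, 258.0142840678381], [0.0, 446.5676081798026, 197.14124531175273], [0.0, 0.0, 1.0]] -0.06687860585937627 [[-0.214, 0.816, -0.537, 1279.052], [0.977, 0.186, -0.107, 164.83], [0.012, -0.548, -0.837, 1354.494], [0.0, 0.0, 0.0, 1.0]]
side [[430.789746731001, 0.0, 262.91197876606986], [0.0, 430.789746731001, 190.25462028105912], [0.0, 0.0, 1.0]] -0.14746834330265557 [[0.865, -0.306, 0.398, 50.744], [-0.502, -0.531, 0.682, -788.244], [0.003, -0.79, -0.613, 847.079], [0.0, 0.0, 0.0, 1.0]]
wrist [[298.8302593047598, 0.0, 258.45193939590354], [0.0, 298.8302593047598, 192.73869754132934], [0.0, 0.0, 1.0]] 0.026979712193701058 [[0.385, 0.886, 0.257, 196.107], [0.923, -0.369, -0.109, 649.56], [-0.001, 0.279, -0.96, 372.781], [0.0, 0.0, 0.0, 1.0]]
0.15
```

View pics/scene0.png

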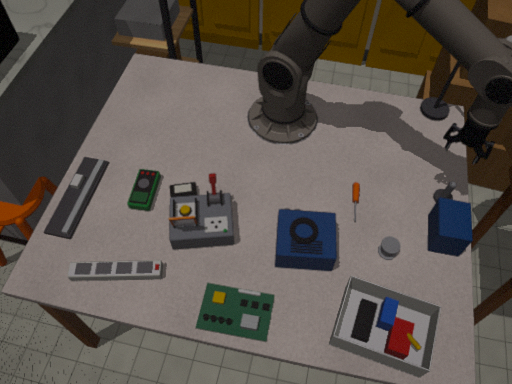

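View pics/side0.png

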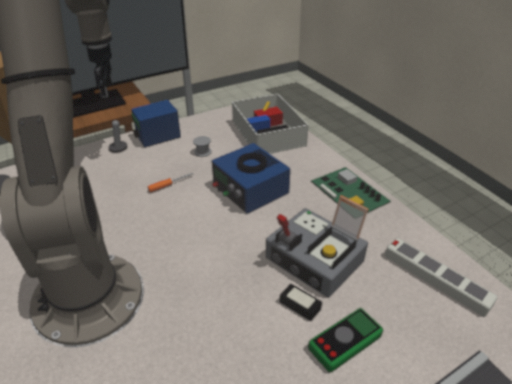

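The scene view shows the unit near (202,220), with the button at (185,211), the lever grip at (213,180) and the adapter at (183,190). In the side view the button is at (329,251), the grip at (283,219) and the open guard at (350,215). Next I triangulate these.

```bash
cat > vis.py <<'E'
import cv2,numpy as np
def ray(c,uv):
    K,k=c["intrinsics"],c["k1"]
    p=cv2.undistortPoints(np.array([[uv]],float),K,np.array([k,0,0,0,0]))[0,0]
    T=c["pose"];d=T[:3,:3]@[p[0],p[1],1];return T[:3,3],d/np.linalg.norm(d)
def plane(c,uv,z):
    o,d=ray(c,uv);return o+d*(z-o[2])/d[2]
def tri(c1,u1,c2,u2):
    A=np.zeros((3,3));b=np.zeros(3);R=[ray(c1,u1),ray(c2,u2)]
    for o,d in R:
        P=np.eye(3)-np.outer(d,d);A+=P;b+=P@o
    x=np.linalg.solve(A,b)
    return x,max(np.linalg.norm((np.eye(3)-np.outer(d,d))@(x-o)) for o,d in R)
def proj(c,X):
    T=np.linalg.inv(c["pose"]);p=T[:3,:3]@X+T[:3,3]
    x=p[:2]/p[2];x=x*(1+c["k1"]*(x@x));return c["intrinsics"][:2,:2]@x+c["intrinsics"][:2,2]
def blobs(c,hlo,hhi,smin,vmin,box,amin=8):
    h=cv2.cvtColor(c["image"],cv2.COLOR_RGB2HSV)
    H=h[...,0].astype(int);m=((H>=hlo)&(H<=hhi)) if hlo<=hhi else ((H>=hlo)|(H<=hhi))
    m=m&(h[...,1]>=smin)&(h[...,2]>=vmin);k=np.zeros_like(m);x0,y0,x1,y1=box;k[y0:y1,x0:x1]=1
    n,l,s,ce=cv2.connectedComponentsWithStats((m&k).astype(np.uint8),connectivity=8)
    return [(ce[i].round(2).tolist(),s[i].tolist()) for i in range(1,n) if s[i,4]>=amin]
E
python3 - <<'E'
import pickle,cv2,numpy as np
from vis import *
d=pickle.load(open("cams0.pkl","rb"))
S,D=d["scene"],d["side"]
bx={"scene":(150,160,245,255),"side":(255,190,385,330)}
for n in bx:
    for nm,a in dict(yellow=(19,32,130,110),red=(172,4,130,60),orange=(6,18,110,100)).items():
        print(n,nm,blobs(d[n],*a,bx[n]))
a=cv2.resize(S["image"][160:255,155:250],None,fx=6,fy=6,interpolation=cv2.INTER_CUBIC)
cv2.imwrite("pics/zs.png",a[:,:,::-1])
a=cv2.resize(D["image"][190:325,260:390],None,fx=4.4,fy=4.4,interpolation=cv2.INTER_CUBIC)
cv2.imwrite("pics/zd.png",a[:,:,::-1])
E
```

```text
scene yellow [([184.61, 208.56], [181, 205, 9, 8, 57])]
scene red [([152.7, 173.7], [151, 172, 4, 4, 10]), ([212.47, 181.92], [209, 174, 7, 21, 90])]
scene orange [([181.35, 217.45], [169, 216, 26, 4, 65])]
side yellow [([356.79, 199.75], [350, 196, 13, 9, 63]), ([328.92, 249.85], [323, 246, 13, 9, 93])]
side red [([282.16, 219.04], [278, 215, 9, 10, 49])]
side orange [([354.71, 202.24], [349, 199, 12, 7, 17])]
```

View pics/zs.png

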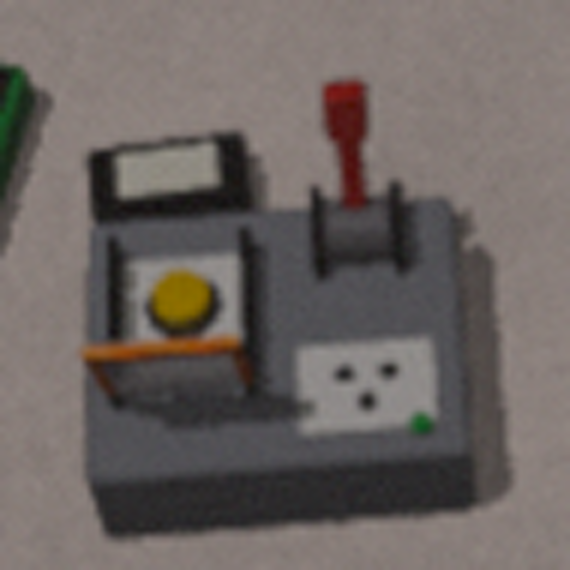

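View pics/zd.png

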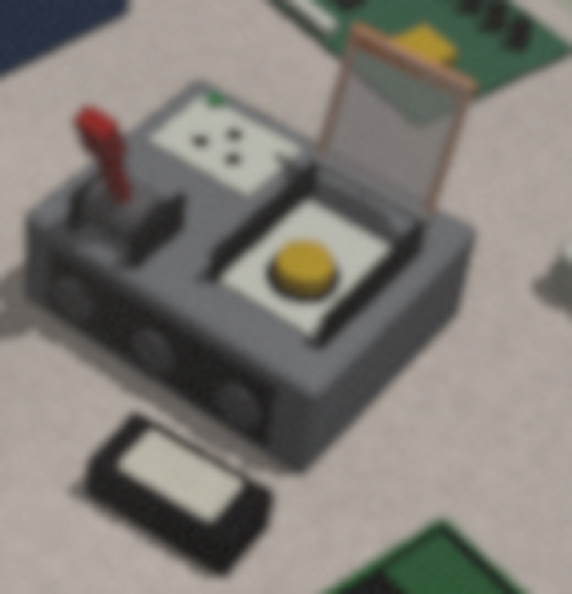

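The zooms show a tripped-ready unit: the lever is up, the guard is upright behind the button, and the adapter sits just in front of the button side. The deck corners in the scene crop are at (92,228), (455,200), (92,480) and (475,455). In the side crop they are at (30,215), (315,390), (472,240) and (200,82).

Run:
```python
import pickle,numpy as np
from vis import *
from scipy.optimize import least_squares
np.set_printoptions(precision=1,suppress=True)
d=pickle.load(open("cams0.pkl","rb"));S,D=d["scene"],d["side"]
fs=lambda x,y:((x+.5)/6-.5+155,(y+.5)/6-.5+160)
fd=lambda x,y:((x+.5)/4.4-.5+260,(y+.5)/4.4-.5+190)
loc=np.array([[-80,-105],[-80,105],[90,-105],[90,105]])
cs=[plane(S,fs(*p),75)[:2] for p in [(92,228),(455,200),(92,480),(475,455)]]
cd=[plane(D,fd(*p),75)[:2] for p in [(315,390),(30,215),(472,240),(200,82)]]
bs=plane(S,(184.7,208.9),91)[:2];bd=plane(D,(328.92,249.6),91)[:2]
print("btn tri",tri(S,(184.7,208.9),D,(328.92,249.6)),bs,bd)
L=np.vstack([loc,loc,[[-15,-50]]*2]);W=np.vstack([cs,cd,[bs,bd]]);w=np.array([1]*8+[3]*2)
def f(p):
    c,s=np.cos(p[2]),np.sin(p[2]);return ((L@np.array([[c,s],[-s,c]])+p[:2]-W)*w[:,None]).ravel()
p=least_squares(f,[600,-200,0],loss="soft_l1",f_scale=3).x
print("unit",p[:2],"yaw %.3f"%p[2]);print((f(p).reshape(-1,2)/w[:,None]))
c,s=np.cos(p[2]),np.sin(p[2])
toU=lambda X:np.r_[np.array([[c,s],[-s,c]])@(X[:2]-p[:2]),X[2]]
for n,a,b in [("gripTop",(212.5,176),(281.5,216.5)),("grip",(212.5,179),(282,219))]:
    X,e=tri(S,a,D,b);print(n,X,e,toU(X))
for n,a,b in [("lipR",(87,352),(473,86)),("lipL",(247,345),(355,32))]:
    X,e=tri(S,fs(*a),D,fd(*b));print(n,X,e,toU(X))
for n,q in dict(adN=[(92,155),(238,137),(95,217),(255,205)]).items():
    print("adapter",[toU(plane(S,fs(*x),32)) for x in q])
np.save("unit.npy",p)
from workcell import r
def W3(u):return np.r_[np.array([[c,-s],[s,c]])@u[:2]+p[:2],u[2]]
for u in [(-15,-50,92),(-80,50,90),(-41,50,165)]:
    w=W3(np.array(u,float));print(u,w,proj(S,w),proj(D,w),np.hypot(*w[:2]))
```

```text
btn tri (array([ 565.1, -227.2,   85.7]), np.float64(1.317612677683546)) [ 567.1 -224.6] [ 562.2 -232.3]
unit [ 564.7 -174.3] yaw 0.306
[[-5.8 -5.8]
 [-4.4 -2.7]
 [ 2.1 -6.1]
 [-0.6 -2.9]
 [-1.4 -0.1]
 [-1.5  9.6]
 [13.8  7.4]
 [ 6.9 11.3]
 [-1.6 -1.8]
 [ 3.3  5.8]]
gripTop [ 474.  -148.9  174.5] 0.5078446434577037 [-78.9  51.5 174.5]
grip [ 477.5 -147.9  163.7] 0.48240143262813 [-75.2  51.4 163.7]
lipR [ 661.8 -234.9  180.9] 2.1320832491797583 [ 74.3 -87.1 180.9]
lipL [ 638.3 -159.   176.2] 3.470190326789866 [ 74.8  -7.6 176.2]
adapter [array([-154.1, -109.2,   32. ]), array([-160.1,  -21.6,   32. ]), array([-109.2, -106.6,   32. ]), array([-110. ,  -12.1,   32. ])]
(-15, -50, 92) [ 565.5 -226.5   92. ] [184.3 208.2] [328.6 247.3] 609.1635754766617
(-80, 50, 90) [ 473.4 -150.7   90. ] [213.7 190.4] [280.5 242.5] 496.8033853547491
(-41, 50, 165) [ 510.6 -138.9  165. ] [212.5 187.3] [291.8 212. ] 529.1535883070817
```

Most of these points agree to within about 5 mm. The lever pivot comes out near x=-48 and the guard near 1.88 rad. The height check fails for the triangulated button, at 86 mm instead of 92, so I'll refine from the wrist camera above the unit. I'll also check reachability for all the waypoints.

Run:
```python
from workcell import r
import numpy as np,cv2,pickle
from vis import *
np.set_printoptions(precision=3,suppress=True)
p=np.load("unit.npy");c,s=np.cos(p[2]),np.sin(p[2])
W=lambda x,y,z:(np.r_[np.array([[c,-s],[s,c]])@[x,y]+p[:2],z]).tolist()
for dy in(0,np.pi,-np.pi):
    o=[np.pi,0,p[2]+dy]
    print(dy,[(n,None if (q:=r.ik(W(*u),o)) is None else np.array(q)[[0,3,5,6]]) for n,u in dict(btn=(-15,-50,262),drop=(-128,50,245),home=(-75,50,320),guard=(110,-50,340),look=(0,0,430)).items()])
```

```text
0 [('btn', array([-0.457,  1.915,  0.98 , -0.258])), ('drop', array([-0.46 ,  2.251,  0.665, -0.505])), ('home', array([-0.621,  2.112,  0.856, -0.654])), ('guard', array([-0.371,  1.61 ,  1.105, -0.631])), ('look', array([-0.581,  1.811,  1.136, -0.694]))]
3.141592653589793 [('btn', array([-0.16 ,  1.9  ,  0.812,  2.511])), ('drop', array([-0.371,  2.247,  0.642,  2.539])), ('home', array([-0.471,  2.106,  0.83 ,  2.355])), ('guard', array([-0.208,  1.6  ,  1.049,  2.345])), ('look', array([-0.493,  1.807,  1.117,  2.369]))]
-3.141592653589793 [('btn', array([-0.16 ,  1.9  ,  0.812,  2.511])), ('drop', array([-0.371,  2.247,  0.642,  2.539])), ('home', array([-0.471,  2.106,  0.83 ,  2.355])), ('guard', array([-0.208,  1.6  ,  1.049,  2.345])), ('look', array([-0.493,  1.807,  1.117,  2.369]))]
```

Run:
```python
from workcell import r
import numpy as np,cv2,pickle
from vis import *
np.set_printoptions(precision=1,suppress=True)
p=np.load("unit.npy");c,s=np.cos(p[2]),np.sin(p[2])
W=lambda x,y,z:(np.r_[np.array([[c,-s],[s,c]])@[x,y]+p[:2],z]).tolist()
r.reach(W(0,0,440),[np.pi,0,p[2]]);r.command_gripper(0.0)
C=r.camera("wrist");pickle.dump(C,open("w1.pkl","wb"))
cv2.imwrite("pics/w1.png",C["image"][:,:,::-1])
print(r.get_time_s(),C["pose"])
F=(0,0,512,384)
for nm,a in dict(yellow=(19,32,130,110),red=(172,4,130,60),orange=(6,18,110,100)).items():print(nm,blobs(C,*a,F,20))
for u in [(-15,-50,92),(-75,50,165),(75,-50,184)]:print(u,proj(C,np.array(W(*u))))
```

```text
3.9583 [[   0.3   -0.9   -0.3  632.9]
 [  -1.    -0.3   -0.1 -153.1]
 [   0.     0.3   -1.   408.7]
 [   0.     0.     0.     1. ]]
yellow [([305.71, 187.66], [291, 173, 30, 30, 702])]
red [([395.99, 14.61], [389, 4, 15, 22, 232]), ([210.53, 256.83], [195, 226, 27, 56, 919])]
orange [([328.21, 100.75], [275, 98, 112, 8, 694])]
(-15, -50, 92) [303.4 187.9]
(-75, 50, 165) [203.2 271.8]
(75, -50, 184) [327.7 100.4]
```

View pics/w1.png

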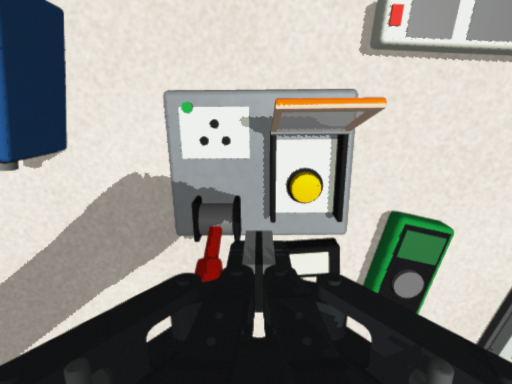

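The wrist view shows the deck corners at about (164,91), (357,90), (176,236) and (348,235). The button is at (305.5,187), the lip runs along row 100 from x=275 to 386, the lever hub is at (217,215), and the closed fingers are at (259,240). I'll refine the unit pose from this view.

Run:
```python
import numpy as np,cv2,pickle
from vis import *
from scipy.optimize import least_squares
np.set_printoptions(precision=1,suppress=True)
C=pickle.load(open("w1.pkl","rb"));p0=np.load("unit.npy")
L=np.array([[90,105],[90,-105],[-80,105],[-80,-105],[-15,-50]])
Wd=np.array([plane(C,q,z)[:2] for q,z in [((164,91),75),((357,90),75),((176,236),75),((348,235),75),((305.5,187.2),92)]])
w=np.array([1,1,1,1,3])
def f(p):
    c,s=np.cos(p[2]),np.sin(p[2]);return ((L@np.array([[c,s],[-s,c]])+p[:2]-Wd)*w[:,None]).ravel()
p=least_squares(f,p0,loss="soft_l1",f_scale=3).x
print(p,p[2],p0);print(f(p).reshape(-1,2)/w[:,None])
c,s=np.cos(p[2]),np.sin(p[2]);U=lambda X:np.r_[np.array([[c,s],[-s,c]])@(X[:2]-p[:2]),X[2]]
for n,q,z in [("hub",(217,217),100),("bearL top back",(198,196),103),("bearL top front",(194,240),103),("bearR back",(239,196),103),("bearR front",(240,240),103),("grip",(209,268),165),("lipL",(275,100),184),("lipR",(386,100),184),("adapt",(338,241),32),("adaptfr",(340,275),32)]:print(n,U(plane(C,q,z)))
np.save("unit2.npy",p)
```

```text
[ 565.3 -176.6    0.3] 0.32090008765985484 [ 564.7 -174.3    0.3]
[[ 0.8  5.4]
 [ 4.6 -0.6]
 [-2.2  1.7]
 [-0.2  0.4]
 [-0.1 -0.5]]
hub [-45.2  48.1 100. ]
bearL top back [-19.9  66.6 103. ]
bearL top front [-71.   74.6 103. ]
bearR back [-20.5  22.9 103. ]
bearR front [-71.8  23.4 103. ]
grip [-70.2  48.  165. ]
lipL [ 75.4 -11.  184. ]
lipR [ 74.  -90.1 184. ]
adapt [-108.2 -106.    32. ]
adaptfr [-161.  -111.9   32. ]
```

```bash
cat > unit.py <<'E'
from workcell import r
import numpy as np,cv2
from vis import *
p=np.load("unit2.npy");c,s=np.cos(p[2]),np.sin(p[2]);O=[np.pi,0,p[2]]
W=lambda x,y,z:(np.r_[np.array([[c,-s],[s,c]])@[x,y]+p[:2],z]).tolist()
U=lambda X:np.r_[np.array([[c,s],[-s,c]])@(np.array(X)[:2]-p[:2]),X[2]]
E
python3 - <<'E'
from unit import *
np.set_printoptions(precision=1,suppress=True)
print(r.tips_ahead,r.get_finger_gap())
t=r.tips_ahead
r.reach(W(-15,-50,112+t),O)
h=r.move_l(W(-15,-50,83+t),rate=30,until_force=10)
print(h,U(r.get_ee_pos())-[0,0,t],r.get_ft_force())
r.dwell(0.6)
r.move_l(W(-15,-50,150+t));r.command_gripper(0.6)
r.reach(W(-85,20,440),O)
C=r.camera("wrist");cv2.imwrite("pics/w2.png",C["image"][:,:,::-1]);print(r.get_time_s())
print(blobs(C,172,4,130,60,(0,0,512,384),20))
S=r.camera("scene")
b=blobs(S,172,4,130,60,(190,150,240,230));print(b);print([U(plane(S,x[0],92)) for x in b])
E
```

```text
173.4 0.00031128207712600574
False [-14.9 -49.9  83.1] [-0.3  3.   6.1]
8.225
[([230.83, 199.68], [221, 161, 21, 70, 1093]), ([398.26, 257.27], [393, 253, 11, 10, 85]), ([412.45, 260.5], [408, 256, 10, 10, 80]), ([426.18, 263.87], [421, 259, 11, 10, 79])]
[([213.29, 182.02], [210, 174, 7, 19, 80])]
[array([-112.6,   54. ,   92. ])]
```

View pics/w2.png

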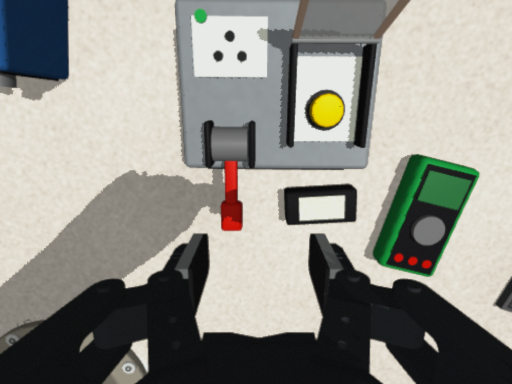

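The view shows the lever dropped and pointing at the robot, with its grip at (231,217) and its front end at row 230. The button is back out and the adapter hasn't moved. I'll measure the grip, then pinch it and carry it along its arc.

Run:
```python
from unit import *
np.set_printoptions(precision=1,suppress=True)
C=r.camera("wrist")
front=U(plane(C,(231.5,230),98));back=U(plane(C,(231.5,203),98));print("grip ends",front,back)
gx,gy=(front+back)[:2]/2;print(gx,gy)
assert abs(gx+126)<7 and abs(gy-50)<6
gy=(gy+50)/2;R=80;px=-46+np.clip(gx+126,-4,4)/2
pt=lambda a:(px-R*np.cos(1.2217-a),gy,90+R*np.sin(1.2217-a)+154)
x,y,z=pt(1.2217)
r.reach(W(x,y,z+60),O);r.move_l(W(x,y,z),rate=80,until_force=15);print(U(r.get_ee_pos()))
r.command_gripper(0.0);print("gap mm",85*r.get_finger_gap(),r.get_gripper_force(),r.get_ft_force(),r.get_time_s())
for a in np.linspace(1.2,0.03,9)[1:]:
    r.move_l(W(*pt(a)),rate=60);print(round(a,2),85*r.get_finger_gap(),r.get_ft_force())
print(r.get_time_s())
```

```text
grip ends [-146.8   49.3   98. ] [-114.9   48.6   98. ]
-130.8419706083218 48.94971836706262
[-127.9   49.3  244.3]
gap mm 22.952303638798778 60.84445059299469 [-4.1  8.9 14.3] 10.2167
1.05 23.176311640892397 [-1.7  6.3 -3.3]
0.91 23.192452282277056 [-0.4  6.4 -3.2]
0.76 23.089839098026744 [-2.2  7.4 -3. ]
0.62 22.67967318115495 [-3.1  7.1 -3.6]
0.47 22.876520968443888 [-4.5  8.2 -0.6]
0.32 22.812363624421938 [-3.2  7.9 -1.6]
0.18 22.87334661497995 [-4.8  8.1 -2.8]
0.03 22.849504701046552 [-2.5  7.  -4.7]
12.9833
```

Run:
```python
from unit import *
np.set_printoptions(precision=1,suppress=True)
r.command_gripper(0.65);q=U(r.get_ee_pos())
r.move_l(W(q[0],q[1],q[2]+70));r.command_gripper(0.0)
r.reach(W(0,0,440),O)
C=r.camera("wrist");cv2.imwrite("pics/w3.png",C["image"][:,:,::-1])
for nm,a in dict(red=(172,4,130,60),orange=(6,18,110,100)).items():print(nm,blobs(C,*a,(100,50,420,384),20))
print(r.get_time_s())
```

```text
red [([206.69, 255.95], [191, 225, 27, 57, 923])]
orange [([325.72, 101.24], [272, 98, 112, 8, 722])]
15.1333
```

View pics/w3.png

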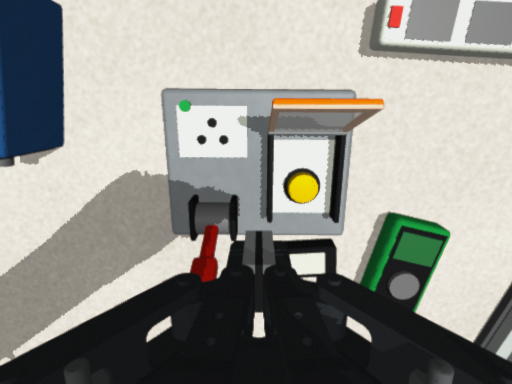

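The lever is home again: the red blob is at (207,256) with the same size as before the trip. The button is out at (302,187) and the guard is still open with its lip on row 101. Next I push the guard shut from behind.

Run:
```python
from unit import *
np.set_printoptions(precision=1,suppress=True)
t=r.tips_ahead;y=-50
G=lambda x,z:W(x,y,z+t)
r.reach(G(122,225),O);r.move_l(G(122,171))
r.move_l(G(62,171),rate=60);print(r.get_ft_force())
for a in np.linspace(1.57,0,10)[1:]:
    n=4
    x=47-70*np.cos(a)+n*np.sin(a)+11;z=101+70*np.sin(a)+n*np.cos(a)
    h=r.move_l(G(x,z),rate=60,until_force=15);print(round(a,2),h,r.get_ft_force())
    if h:break
h=r.move_l(G(x,z-3),rate=15,until_force=6);print(h,U(r.get_ee_pos())-[0,0,t],r.get_ft_force())
r.move_l(G(x,z+90));r.reach(W(-20,0,440),O)
C=r.camera("wrist");cv2.imwrite("pics/w4.png",C["image"][:,:,::-1])
S=r.camera("side");a=cv2.resize(S["image"][190:325,260:390],None,fx=4.4,fy=4.4,interpolation=cv2.INTER_CUBIC)
b=cv2.resize(C["image"],(256,192));cv2.imwrite("pics/zd2.png",a[:,:,::-1])
for nm,k in dict(red=(172,4,130,60),orange=(6,18,110,100)).items():print(nm,blobs(C,*k,(100,50,420,384),20))
print(r.get_time_s())
```

```text
[-1.  -0.   0.1]
1.4 False [0.3 0.4 0.2]
1.22 False [ 0.5 -0.3  0.7]
1.05 False [0.  0.8 0.4]
0.87 False [ 0.6  0.9 -0.6]
0.7 False [ 0.4 -0.  -0.3]
0.52 False [0.1 0.5 0.7]
0.35 False [-0.2 -0.2 -0.6]
0.17 False [0.3 0.3 0.5]
0.0 True [-3.   2.  16.1]
True [-12.  -50.7 104.7] [-7.   5.1 24.1]
red [([205.05, 246.34], [188, 208, 31, 67, 1325]), ([393.44, 299.41], [389, 297, 9, 6, 39]), ([405.81, 303.8], [401, 300, 10, 9, 70])]
orange [([306.97, 171.99], [269, 115, 83, 85, 1721])]
22.0
```

View pics/zd2.png

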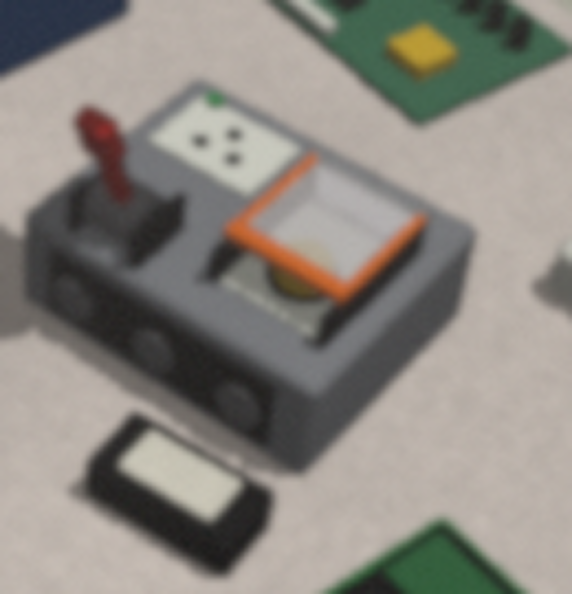

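View pics/w4.png

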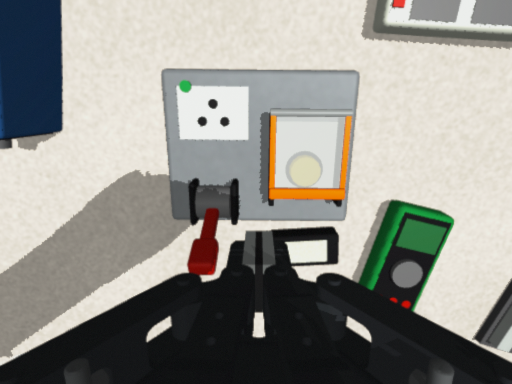

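Run:
```python
from unit import *
np.set_printoptions(precision=1,suppress=True)
C=r.camera("wrist");S=r.camera("side")
fd=lambda x,y:((x+.5)/4.4-.5+260,(y+.5)/4.4-.5+190)
for a,b in [((269,194),(229,230)),((348,194),(345,298))]:
    X,e=tri(C,a,S,fd(*b));print(U(X),e,U(plane(C,a,105)))
for yy in(-90,-10):
    for ang in(0,.1,.2):print(yy,ang,(proj(S,np.array(W(47-88*np.cos(ang),yy,101+88*np.sin(ang)+2)))-[260,190])*4.4)
```

```text
[-38.5 -11.4 104.5] 0.0343452044710411 [-38.3 -11.4 105. ]
[-39.1 -92.1 106.3] 2.486777018072503 [-38.2 -94.6 105. ]
-90 0 [342.  300.8]
-90 0.1 [344.4 289. ]
-90 0.2 [347.7 276.3]
-10 0 [222.4 231.4]
-10 0.1 [224.1 219.7]
-10 0.2 [226.6 207.1]
```

The guard lip triangulates to 104.5–106.3 mm, against 105 mm when shut. The lever is home, the button is out and the gripper is clear of everything.

```bash
python3 -c "
from workcell import r
print(r.sign_off(),r.get_time_s())"
```

```text
the job is handed in; nothing more can be done
the job is handed in; nothing more can be done
```

I pressed the test button and the lever dropped. I then lifted the lever back up, where it stays by itself, swung the guard fully shut without slamming it, and handed the job in at about 22 s of the 58 s. No verdict was returned.

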